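Tip the instrument case flat and push it home against the stop rail

ROBOT

A 6-joint arm with a two-finger parallel gripper is mounted at the origin on a cart in front of the work surface, level with it; the furniture and walls round the work are solid. World frame = base frame: x ahead of the robot, y to its left, z up, the work surface at z = 0. Lengths are in m, angles in rad, forces in N, time in s.
With the tool pointing down it reaches from about 0.25 to 0.775 m from the base axis. Payload 4 kg.
Tool frame: the origin (TCP) lies at the very end of the fingers, on their centre line; the grasp point (between the pads) lies 19 mm behind it (robot.pinch_z is the distance from the TCP to the grasp point, in m); z points along the fingers, y is the line along which they close (so a half turn about z gives the same grasp; the last joint's range is limited). The gripper opens to 94 mm and grips with 3 to 60 N. Pads are 16 mm wide; open, the fingers measure 119 mm over their backs; the gripper's body (75 mm by 177 mm) begins 78 mm behind the grasp point.
Start: joints at [-1.206, 0.087, 1.371, -0, 1.684, -0.103], TCP at [0.248, -0.491, 0.206] pointing down, gripper open.
Joint ranges: [-3.1, 3.1], [-0.76, 2.03], [0.27, 2.55], [-1.08, 4.22], [0.17, 2.65], [-2.57, 2.57]. Speed limits (rad/s): [2.79, 2.79, 3.14, 3.14, 3.14, 3.14].

INTERFACE

Orientations are given as [roll, pitch, yaw] about the fixed x, y, z axes, in that order (R = Rz(yaw) Ry(pitch) Rx(roll)).
In Python, from bench import robot gives the robot as it stands.
- The arm moves only by the tool arm_command, never from a script. Its argument "targets" is one flat list of numbers, 7 for each row, row after row: the turn, a rotation vector about the tool's x, y, z in degrees, then the shift along the tool's x, y, z in mm, then the closure, from -1 (fully open) to 1 (shut). In form: [ax, ay, az, x, y, z, hand, ax, ay, az, x, y, z, hand, ...]. A call has 1 to 20 rows; each row is the pose to reach, as a shift and turn from the pose commanded when the call began, along the tool's axes at that moment; what a row does not reach only later rows make up. A row lasts 1/10 s, in which the tool goes at most 50 mm and 8.59 degrees, less where a joint would pass 70% of its speed; a pose out of reach is approached as far as the arm can. A call with a gripper value outside its range is refused whole. The fingers move at their own pace and stop on an object; the grip force is fixed at half the most. Time passes only in rows, so rows that repeat a pose let the fingers close. It gives the time, the measured TCP pose, the force, the opening and the grip force at its end, in the units of the state.
- robot.get_obs(): the state, without advancing time (a new reading comes with each control period).
- robot.snapshot(name): name is "scene" or "top" or "wrist"; returns a dict with "color" (420x560x3 uint8, red, green, blue), "range_z" (420x560 float32, m along the optical axis (not along the pixel's ray), 0 where there is no reading), "fx", "fy", "cx", "cy" (pixels), "T" (4x4, takes a point from camera to world coordinates); the wrist camera has in their place "T_tool_cam" (4x4, takes a point from camera to tool coordinates, whose origin is the TCP and whose axes are the flange's). Camera axes: x right, y down, z forward; pixel columns grow to the right and rows downward; lengths in m; the calibration is good to about 2 mm. A picture is of the moment at which its call begins: read the wrist's pose just before it.
- robot.close_job(): hands the job in; it is judged then, once.
The state is a dict: "time": time; "joint_positions": joint angles; "qvel": joint speeds; "joint_torque": joint torques, N m; "tool_pos": TCP position; "ee_rot": TCP orientation; "wrist_force": force on the tool from outside, world axes, zero at the start; "wrist_torque": the same for the moment, N m; "width": finger opening in m; "finger_force": force on a finger pad.
Only numpy, scipy, OpenCV 4.12 (cv2) and the standard library are available. Lean on these libraries where they do the work, as an engineer would, in place of code of your own. Each camera call takes 0.05 s, during which the arm holds its last target. There are 200 camera calls.

TASK

The black instrument case has been left standing on its long narrow edge between the glassware. With the fingers, push it over so that it falls flat towards the blue stop rail, then push it along the desk, without forcing it, until its long side lies flush against the rail with neither end sticking out past the rail. Only push the case, never lift or carry it, and leave the beaker, the red-capped vial and the petri dish undisturbed where they stand.

Things in the scene. Friction and masses are not known exactly. Their poses are not given: they have to be found in the camera images.
- case: Loose black case, own x, y, z 71 x 152 x 21 mm, 0.11-0.22 kg; origin: centre of the 71 x 152 underside. Starts on a long edge, 71 mm tall, 21 deep: own x up, z level and away from the rail (within 0.25 rad), origin 36 mm up. Pushed near its top it topples after about 21 mm and falls on its underside: z up, origin at desk height, 25-85 mm short of the rail, near side 35.5 mm from the origin.
- stop_rail: Blue metal rail fixed to the desk, 240 mm long, 16 high, 4 thick, with a screwed 3 mm foot behind. Origin: desk height, middle of the front face that the case shall touch. y runs along it; x points through it, away from the case, so the case must fall and be pushed in +x. A flat case squarely touching has its origin at x = -35.5 mm in this frame.
- beaker: Loose glass beaker, 53 mm diameter, 68 mm high, upright; origin at the centre of its bottom. A bystander to one side of the case.
- vial: Loose small vial with a red cap, 27 mm diameter, 54 mm high, upright; origin at the centre of its bottom. A bystander to one side of the case.
- petri: Loose closed petri dish, 60 mm diameter, 16 mm high; origin at the centre of its bottom. A bystander on the desk behind the rail.

How it is judged:
By the outcome, as a careful person would: the job done as asked, in the order asked, and still so for the second after the job is handed in, with the robot touching nothing.
It also fails if it takes over 38 s, if anything falls off the work surface, if the arm or the gripper's body presses on something with over 40 N, if the wrist force passes 120 N, or if a joint passes its speed limit or range.

## Working session

There is one attempt and no reset: what is moved stays moved. The work goes in short steps, Python scripts to look and compute and a tool call to move; the robot and the scene stay as the last step left them, time stands still between calls to the robot, and variables do not carry over. Pictures are saved under pics/ and viewed, at most 10 in all, crops included, and the job is handed in when it is done.

Besides the shell and the picture viewer there is one more tool, called after "Call:" in YAML: its name, and indented under it one key for each argument. arm_command: Moves the arm, as the interface text tells. Its arguments: {"type":"object","properties":{"targets":{"type":"array"}},"required":["targets"]}

```bash
ls; mkdir -p pics; python3 - <<'E'
from bench import robot
import cv2,numpy as np
o=robot.get_obs();print(o)
a=[robot.snapshot(n) for n in("scene","top")]
for n,s in zip(("scene","top"),a):
    np.savez(f"pics/{n}0.npz",**s); print(n,s['T'].round(3).tolist(),s['fx'],s['cx'],s['cy'])
    cv2.imwrite(f"pics/{n}0.png",s['color'][...,::-1])
E
```

```text
pics
{'time': 0.0, 'joint_positions': array([-1.20609933e+00,  8.79418871e-02,  1.37223613e+00, -5.14379781e-05,
        1.68358196e+00, -1.03089020e-01]), 'qvel': array([-0.00067199, -0.00039923,  0.00286267, -0.00031667, -0.00050938,
        0.00082544]), 'joint_torque': array([-1.07760259e-04, -3.40184677e+01, -3.02426755e+01,  7.18362350e-02,
        3.30178253e-02, -1.74577840e-04]), 'tool_pos': array([ 0.24779204, -0.49041127,  0.20432054]), 'ee_rot': array([-3.13943158e+00, -1.72178457e-04,  4.67780092e-01]), 'wrist_force': array([-0.1242283 ,  1.05119915,  0.461317  ]), 'wrist_torque': array([-0.05215752,  0.00097193, -0.00770762]), 'finger_force': 0.0, 'width': 0.09399673497361377}
scene [[-0.481, -0.684, 0.548, 0.09], [-0.877, 0.386, -0.286, 0.326], [-0.016, -0.618, -0.786, 0.719], [0.0, 0.0, 0.0, 1.0]] 418.0009339100253 282.5009491010988 209.20015940655773
top [[-0.017, -0.987, 0.159, 0.43], [-1.0, 0.015, -0.018, 0.098], [0.015, -0.16, -0.987, 0.923], [0.0, 0.0, 0.0, 1.0]] 400.3283474544421 277.4932072114796 209.8148270931152
```

View pics/scene0.png

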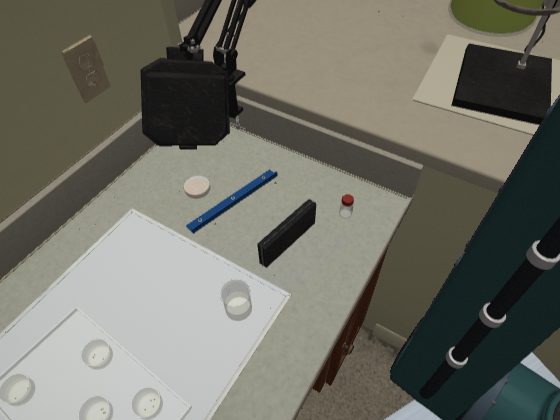

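View pics/top0.png

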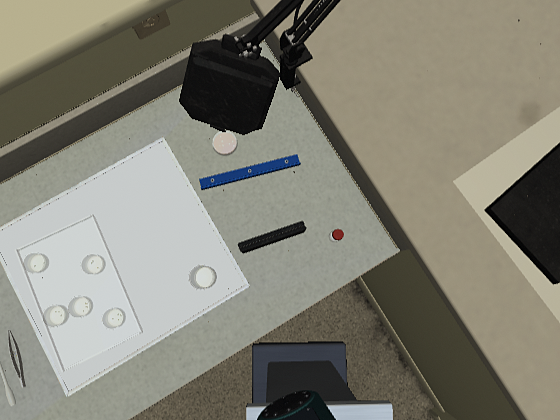

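The scene view shows the rail at (188–277, 172–230), case at (260–316, 202–264), beaker at (236,298), vial at (347,205) and petri at (197,187). In the top view they are: rail (200–300, 156–189), case (239–306, 222–252), beaker (203,277), vial (337,235), petri (224,142), and a lamp head above the far side at (230,88).

```bash
cat > h.py <<'E'
import numpy as np,cv2
def pts(s,T=None):
    z=s['range_z'];v,u=np.mgrid[:z.shape[0],:z.shape[1]]
    P=np.stack([(u-s['cx'])/s['fx']*z,(v-s['cy'])/s['fy']*z,z],-1)
    T=s['T'] if T is None else T
    P=P@T[:3,:3].T+T[:3,3]; P[z<=0]=np.nan; return P
def ray(s,uv,h):
    d=s['T'][:3,:3]@np.array([(uv[0]-s['cx'])/s['fx'],(uv[1]-s['cy'])/s['fy'],1]);o=s['T'][:3,3]
    return o+d*(h-o[2])/d[2]
def rect(p):
    c,wh,a=cv2.minAreaRect(p[:,:2].astype(np.float32)*1000)
    return np.round(c,1),np.round(wh,1),round(a,1)
E
python3 - <<'E'
from h import *
for n in("scene","top"):
    s=dict(np.load(f"pics/{n}0.npz"));P=pts(s);c=s['color'].astype(int);r,g,b=c[...,0],c[...,1],c[...,2]
    ws=(P[...,0]>.2)&(P[...,0]<.85)&(abs(P[...,1])<.45)
    m=(b>r+50)&(b>g+25)&ws&(P[...,2]<.05)
    p=P[m];f=p[p[:,2]>.011];print(n,'rail all',rect(p),'top',rect(f),len(p),len(f),np.percentile(p[:,2],[1,50,99]))
    m=(c.max(-1)<70)&ws&(P[...,2]>.003)&(P[...,2]<.1)&(P[...,0]<.72)
    m=cv2.morphologyEx(m.astype(np.uint8),cv2.MORPH_OPEN,np.ones((3,3)))>0
    p=P[m];f=p[p[:,2]>.06];print('case',rect(p),'top',rect(f),len(f),np.percentile(p[:,2],[1,50,99]))
    m=(r>g+50)&(r>b+50)&ws&(P[...,2]>.03);p=P[m];print('vial',rect(p),p[:,2].max())
    print('lamp',[ (np.nanmin(q,0).round(3),np.nanmax(q,0).round(3)) for q in [P[(P[...,2]>.12)&(P[...,0]>.4)&(c.max(-1)<70)&(P[...,0]<.9)&(P[...,1]<.3)&(P[...,1]>-.3)]]])
t=dict(np.load("pics/top0.npz"))
print('beaker rim',ray(t,(203,277),.068),'petri',ray(t,(224.5,142),.016),'caprail',ray(t,(200,180),.016),ray(t,(299,155),.016))
E
```

```text
scene rail all (array([670.2, 146. ]), array([ 29.2, 240. ]), 14.0) top (array([658.4, 144.5]), array([  5.8, 237.2]), 14.2) 615 134 [-0.00221884  0.00155867  0.01624758]
case (array([566.9, 101.1]), array([257.9, 196.7]), 29.2) top (array([510.1,  97.1]), array([ 21.7, 150.2]), 18.5) 736 [0.00394496 0.05228214 0.07035351]
vial (array([514.1, -47.7]), array([22.5, 20. ]), 57.6) 0.05614684759389765
lamp [(array([ 0.711, -0.033,  0.12 ]), array([0.9  , 0.274, 0.352]))]
top rail all (array([671.2, 146.2]), array([ 28.8, 238.7]), 13.9) top (array([659.8, 143.6]), array([  5.1, 235.5]), 14.0) 1023 205 [-0.00077481  0.00336512  0.01825628]
case (array([522. ,   5.7]), array([276.8, 313.8]), 30.0) top (array([522.1,   5.6]), array([266.1, 312.9]), 30.3) 719 [0.00462071 0.05192593 0.07240023]
vial (array([514.9, -48.7]), array([21.5, 22.1]), 43.4) 0.057816168167989956
lamp [(array([ 0.4  , -0.221,  0.12 ]), array([0.9  , 0.295, 0.604]))]
beaker rim [0.42734298 0.24161827 0.068     ] petri [0.73980226 0.20373352 0.016     ] caprail [0.64885053 0.25998836 0.016     ] [0.70590683 0.02903617 0.016     ]
```

```bash
cat >> h.py <<'E'
from scipy.spatial.transform import Rotation as R
def rel(pos,yaw_deg,cp=None,ce=None):
    "shift mm / rotvec deg in tool axes from the present pose to pos with tool down, tool x at yaw"
    if cp is None:
        from bench import robot
        o=robot.get_obs();cp,ce=o['tool_pos'],o['ee_rot'];print('t',o['time'],'F',o['wrist_force'].round(1))
    A=R.from_euler('xyz',ce);B=R.from_euler('xyz',[np.pi,0,np.radians(yaw_deg)])
    return (A.inv()*B).as_rotvec(degrees=True).round(2),(A.inv().apply(np.array(pos)-cp)*1000).round(1)
def case(s,hmin,T=None):
    P=pts(s,T);m=(s['color'].max(-1)<70)&(P[...,2]>hmin)&(P[...,2]<.09)&(P[...,0]<.69)&(P[...,0]>.44)&(P[...,1]>-.02)&(P[...,1]<.26)
    m=cv2.morphologyEx(m.astype(np.uint8),cv2.MORPH_OPEN,np.ones((3,3)))
    n,l,st,_=cv2.connectedComponentsWithStats(m);k=1+st[1:,4].argmax()
    p=P[l==k];return rect(p),len(p),np.percentile(p[:,2],[2,50,98]).round(3)
E
python3 - <<'E'
from h import *
for n in("scene","top"): print(n,case(dict(np.load(f"pics/{n}0.npz")),.06))
print(rel([.463,.081,.2],18.5))
E
```

```text
scene ((array([510.1,  97.1]), array([ 21.7, 150.2]), 18.5), 735, array([0.061, 0.068, 0.07 ]))
top ((array([511.5,  96.8]), array([ 19.3, 148.5]), 18.2), 619, array([0.064, 0.069, 0.073]))
t 0.1 F [-0.1 -0.7 -0.2]
(array([-0.11, -0.  ,  8.3 ]), array([ 449.7, -413. ,    5.4]))
```

Call:
arm_command:
  targets: [0, 0, 4, 120, -110, 2, -1, 0, 0, 8.3, 450, -413, 5, -1, 0, 0, 8.3, 450, -413, 5, -1, 0, 0, 8.3, 450, -413, 5, -1, 0, 0, 8.3, 450, -413, 5, -1, 0, 0, 8.3, 450, -413, 5, -1, 0, 0, 8.3, 450, -413, 5, -1, 0, 0, 8.3, 450, -413, 5, -1, 0, 0, 8.3, 450, -413, 5, -1, 0, 0, 8.3, 450, -413, 5, -1, 0, 0, 8.3, 450, -413, 5, -1, 0, 0, 8.3, 450, -413, 5, -1, 0, 0, 8.3, 450, -413, 5, -1, 0, 0, 8.3, 450, -413, 5, -1, 0, 0, 8.3, 450, -413, 5, -1, 0, 0, 8.3, 450, -413, 5, -1, 0, 0, 8.3, 450, -413, 5, -1, 0, 0, 8.3, 450, -413, 5, -1]

```text
time: 1.9
tool_pos: [0.4634, 0.0795, 0.2007]
ee_rot: [3.141, -0.0, 0.321]
wrist_force: [-0.5, 0.2, -0.6]
width: 0.0942
finger_force: 0.0
```

```bash
python3 - <<'E'
from h import *
print(rel([.463,.081,.060],18.4))
E
```

```text
t 1.9 F [-0.5  0.2 -0.6]
(array([ 0.02, -0.02, -0.02]), array([ 1.000e-01, -1.600e+00,  1.407e+02]))
```

Descend to about 60 mm, then creep toward the case.

Call:
arm_command:
  targets: [0, 0, 0, 0, -1.5, 30, -1, 0, 0, 0, 0, -1.5, 65, -1, 0, 0, 0, 0, -1.5, 100, -1, 0, 0, 0, 0, -1.5, 125, -1, 0, 0, 0, 0, -1.5, 139, -1, 0, 0, 0, 5, -1.5, 139, -1, 0, 0, 0, 10, -1.5, 139, -1, 0, 0, 0, 15, -1.5, 139, -1, 0, 0, 0, 19, -1.5, 139, -1, 0, 0, 0, 23, -1.5, 139, -1, 0, 0, 0, 26, -1.5, 139, -1, 0, 0, 0, 29, -1.5, 139, -1, 0, 0, 0, 32, -1.5, 139, -1, 0, 0, 0, 35, -1.5, 139, -1, 0, 0, 0, 38, -1.5, 139, -1, 0, 0, 0, 40, -1.5, 139, -1]

```text
time: 3.5
tool_pos: [0.5011, 0.0948, 0.0614]
ee_rot: [3.142, 0.0, 0.323]
wrist_force: [0.1, -0.7, 0.2]
width: 0.0941
finger_force: 0.1
```

```bash
python3 - <<'E'
from h import *
from bench import robot
s=robot.snapshot("scene");print(case(s,.05)); cv2.imwrite("pics/s1.png",s['color'][120:330,150:450,::-1])
print(robot.get_obs()['tool_pos'])
E
```

```text
((array([517.7,  84.5]), array([30.7, 80.1]), 5.4), 376, array([0.051, 0.066, 0.086]))
[0.50132941 0.09486243 0.06144026]
```

View pics/s1.png

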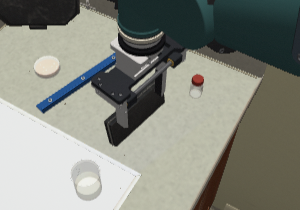

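The crop shows the fingers against the back of the case at about (125,105), and the case leaning slightly. I'll keep pushing slowly.

Call:
arm_command:
  targets: [0, 0, 0, 2, 0, 0, -1, 0, 0, 0, 4, 0, 0, -1, 0, 0, 0, 6, 0, 0, -1, 0, 0, 0, 8, 0, 0, -1, 0, 0, 0, 10, 0, 0, -1, 0, 0, 0, 12, 0, 0, -1, 0, 0, 0, 14, 0, 0, -1, 0, 0, 0, 16, 0, 0, -1, 0, 0, 0, 18, 0, 0, -1, 0, 0, 0, 18, 0, 0, -1, 0, 0, 0, 18, 0, 0, -1, 0, 0, 0, 18, 0, 0, -1]

```text
time: 4.75
tool_pos: [0.5179, 0.1004, 0.0615]
ee_rot: [3.141, 0.0, 0.323]
wrist_force: [0.4, -0.1, 0.0]
width: 0.0939
finger_force: 0.0
```

```bash
python3 - <<'E'
from h import *
from bench import robot
s=robot.snapshot("scene");print(case(s,.01)); cv2.imwrite("pics/s2.png",s['color'][120:330,150:450,::-1])
print(robot.get_obs()['tool_pos'])
E
```

```text
((array([547.9, 109.7]), array([ 84.1, 148.4]), 19.3), 1447, array([0.016, 0.019, 0.076]))
[0.51787591 0.10042918 0.06144294]
```

View pics/s2.png

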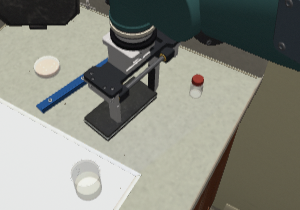

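The case has fallen flat (crop corners about (85,122)–(158,95)) short of the rail, with the fingers above its rear part. I'll back off and measure.

Call:
arm_command:
  targets: [0, 0, 0, -10, 0, 0, -1, 0, 0, 0, -25, 0, 0, -1, 0, 0, 0, -45, 0, 0, -1, 0, 0, 0, -55, 0, 0, -1, 0, 0, 0, -55, 0, 0, -1]

```text
time: 5.3
tool_pos: [0.4646, 0.0826, 0.0615]
ee_rot: [3.141, 0.0, 0.322]
wrist_force: [-1.3, -0.4, 0.4]
width: 0.094
finger_force: 0.0
```

```bash
cat >> h.py <<'E'
n=np.array([np.cos(np.radians(14)),np.sin(np.radians(14))]);RO=np.array([656.7,142.9])
def inrail(c): d=np.array(c)-RO;return (d@n).round(1),(d@np.array([-n[1],n[0]])).round(1)
E
python3 - <<'E'
from h import *
from bench import robot
for k in("scene","top"):
    s=robot.snapshot(k);P=pts(s)
    m=(s['color'].max(-1)<75)&(P[...,2]>.012)&(P[...,2]<.026)&(P[...,0]<.64)&(P[...,0]>.44)&(P[...,1]>-.02)&(P[...,1]<.26)
    m=cv2.morphologyEx(m.astype(np.uint8),cv2.MORPH_OPEN,np.ones((3,3)));_,l,st,_=cv2.connectedComponentsWithStats(m);p=P[l==1+st[1:,4].argmax()]
    r=rect(p);print(k,r,len(p),inrail(r[0]))
print(rel([.47,.0845,.01],18.4))
E
```

```text
scene (array([541.5, 150. ]), array([69. , 66.5]), 18.6) 871 (np.float64(-110.1), np.float64(34.8))
top (array([566.4, 114.3]), array([ 47.8, 150.3]), 17.4) 821 (np.float64(-94.5), np.float64(-5.9))
t 5.4 F [ 0.5 -0.3 -0.4]
(array([ 0.02, -0.07,  0.09]), array([ 4.1, -0.2, 51.8]))
```

Call:
arm_command:
  targets: [0, 0, 2, 0, -2, 20, -1, 0, 0, 4.4, 0, -5, 38, -1, 0, 0, 4.4, 0, -5, 49, -1, 0, 0, 4.4, 0, -5, 51.5, -1, 0, 0, 4.4, 0, -5, 51.5, -1, 0, 0, 4.4, 0, -5, 51.5, -1]

```text
time: 6.0
tool_pos: [0.4651, 0.0877, 0.0108]
ee_rot: [3.141, -0.002, 0.246]
wrist_force: [0.0, -0.6, -0.3]
width: 0.0938
finger_force: 0.0
```

```bash
python3 - <<'E'
from h import *
p=(RO+n*-36)/1000
from bench import robot
o=robot.get_obs();t=o['tool_pos'];print(t,o['ee_rot'],inrail(t[:2]*1000))
E
```

```text
[0.46514885 0.08773061 0.01076592] [ 3.14119927e+00 -1.57770993e-03  2.46453251e-01] (np.float64(-199.2), np.float64(-7.2))
```

Call:
arm_command:
  targets: [0, 0, 0, 8, 0, 0, -1, 0, 0, 0, 20, 0, 0, -1, 0, 0, 0, 30, 0, 0, -1, 0, 0, 0, 37, 0, 0, -1, 0, 0, 0, 42, 0, 0, -1, 0, 0, 0, 46, 0, 0, -1, 0, 0, 0, 50, 0, 0, -1, 0, 0, 0, 54, 0, 0, -1, 0, 0, 0, 58, 0, 0, -1, 0, 0, 0, 62, 0, 0, -1, 0, 0, 0, 66, 0, 0, -1, 0, 0, 0, 70, 0, 0, -1, 0, 0, 0, 75, 0, 0, -1, 0, 0, 0, 80, 0, 0, -1, 0, 0, 0, 85, 0, 0, -1, 0, 0, 0, 90, 0, 0, -1, 0, 0, 0, 94, 0, 0, -1, 0, 0, 0, 98, 0, 0, -1, 0, 0, 0, 101, 0, 0, -1, 0, 0, 0, 103, 0, 0, -1]

```text
time: 8.0
tool_pos: [0.5644, 0.1129, 0.01]
ee_rot: [3.141, 0.0, 0.246]
wrist_force: [-1.5, -0.8, 0.4]
width: 0.094
finger_force: 0.6
```

```bash
cat > look.py <<'E'
from h import *
import sys
from bench import robot
t=robot.get_obs()['tool_pos'];print('tcp',inrail(t[:2]*1000),t[2])
for k in("scene","top"):
    s=robot.snapshot(k);P=pts(s);c=s['color'].astype(int);N=P[...,:2]*1000-RO
    rx=N@n;ry=N@np.array([-n[1],n[0]])
    m=(c.max(-1)<75)&(P[...,2]>.014)&(P[...,2]<.028)&(abs(ry)<110)&(rx>-180)&(rx<8)
    m=cv2.morphologyEx(m.astype(np.uint8),cv2.MORPH_OPEN,np.ones((3,3)));_,l,st,_=cv2.connectedComponentsWithStats(m);q=l==1+st[1:,4].argmax()
    print(k,'case x',np.percentile(rx[q],[1,99]).round(1),'y',np.percentile(ry[q],[1,99]).round(1))
    b=np.arange(-90,80,10);print(' front by y',[(int(y),round(float(np.percentile(rx[q&(abs(ry-y)<5)],98)),1)) for y in b if (q&(abs(ry-y)<5)).sum()>15])
    bl=(c[...,2]>c[...,0]+50)&(c[...,2]>c[...,1]+25)&(P[...,2]>.011)&(rx<12)&(abs(ry)<130)
    print(' rail near edge',[(int(y),round(float(np.min(rx[bl&(abs(ry-y)<10)])),1)) for y in range(-110,111,20) if (bl&(abs(ry-y)<10)).sum()>2])
    cv2.imwrite(f"pics/{k}{sys.argv[1]}.png",cv2.resize(s['color'][120:310,150:400,::-1],None,fx=3,fy=3,interpolation=cv2.INTER_CUBIC))
E
python3 look.py A
```

```text
tcp (np.float64(-96.9), np.float64(-6.8)) 0.010022687609846332
scene case x [-90.4 -63.8] y [-70.5  22. ]
 front by y [(-60, -64.4), (-50, -63.9), (-40, -64.4), (-30, -64.3), (-20, -64.6), (-10, -64.9), (0, -71.8), (10, -75.1), (20, -77.1)]
 rail near edge [(30, -0.1), (50, -1.0), (70, -66.5), (90, -0.9), (110, -2.0)]Traceback (most recent call last):
  File "look.py", line 9, in <module>
    m=cv2.morphologyEx(m.astype(np.uint8),cv2.MORPH_OPEN,np.ones((3,3)));_,l,st,_=cv2.connectedComponentsWithStats(m);q=l==1+st[1:,4].argmax()
                                                                                                                             ~~~~~~~~~~~~~~~^^
ValueError: attempt to get argmax of an empty sequence
```

View pics/sceneA.png

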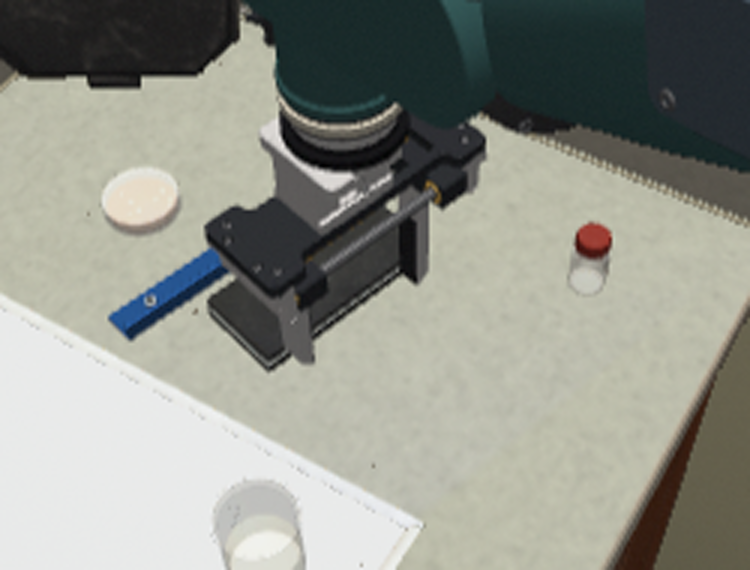

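The crop shows the fingers squarely behind the case, with its left end at (210–310, 300–365) and about 18 mm to go to the rail. Petri, vial and beaker are in place.

Call:
arm_command:
  targets: [0, 0, 0, 2, 0, 0, -1, 0, 0, 0, 5, 0, 0, -1, 0, 0, 0, 8, 0, 0, -1, 0, 0, 0, 11, 0, 0, -1, 0, 0, 0, 13, 0, 0, -1, 0, 0, 0, 14, 0, 0, -1, 0, 0, 0, 15, 0, 0, -1, 0, 0, 0, 16, 0, 0, -1]

```text
time: 8.9
tool_pos: [0.5796, 0.1167, 0.01]
ee_rot: [3.141, 0.0, 0.246]
wrist_force: [-2.2, 0.4, 1.2]
width: 0.0938
finger_force: 1.0
```

Call:
arm_command:
  targets: [0, 0, 0, 0.5, 0, 0, -1, 0, 0, 0, 1, 0, 0, -1]

```text
time: 9.1
tool_pos: [0.5806, 0.117, 0.01]
ee_rot: [3.141, -0.0, 0.246]
wrist_force: [-2.0, -0.5, 1.5]
width: 0.0945
finger_force: 1.0
```

Call:
arm_command:
  targets: [0, 0, 0, 0.5, 0, 0, -1, 0, 0, 0, 1, 0, 0, -1]

```text
time: 9.3
tool_pos: [0.5815, 0.1172, 0.01]
ee_rot: [3.142, 0.0, 0.246]
wrist_force: [-1.9, -0.8, 1.6]
width: 0.0942
finger_force: 1.0
```

Call:
arm_command:
  targets: [0, 0, 0, 0.5, 0, 0, -1, 0, 0, 0, 1, 0, 0, -1]

```text
time: 9.5
tool_pos: [0.5826, 0.1174, 0.01]
ee_rot: [3.141, -0.0, 0.246]
wrist_force: [-1.6, 0.4, 1.4]
width: 0.0938
finger_force: 1.0
```

Call:
arm_command:
  targets: [0, 0, 0, 0.5, 0, 0, -1, 0, 0, 0, 1, 0, 0, -1]

```text
time: 9.7
tool_pos: [0.5828, 0.1175, 0.01]
ee_rot: [3.142, 0.002, 0.246]
wrist_force: [-4.1, -1.5, 4.6]
width: 0.0938
finger_force: 2.6
```

Call:
arm_command:
  targets: [0, 0, 0, 0.5, 0, 0, -1, 0, 0, 0, 0.5, 0, 0, -1]

```text
time: 9.9
tool_pos: [0.5828, 0.1175, 0.01]
ee_rot: [3.142, 0.003, 0.246]
wrist_force: [-5.6, -1.5, 4.5]
width: 0.094
finger_force: 2.9
```

```bash
python3 - <<'E'
from bench import robot
o=robot.get_obs();print(o['wrist_force'],o['wrist_torque'],o['tool_pos'])
E
```

```text
[-5.62952812 -1.49686351  4.54543092] [-0.2810097   1.04693769 -0.09403432] [0.58284638 0.11752895 0.00996509]
```

Firm contact with a gentle load. I'll back off and inspect.

Call:
arm_command:
  targets: [0, 0, 0, -2, 0, 0, -1, 0, 0, 0, -8, 0, 0, -1, 0, 0, 0, -25, 0, 0, -1, 0, 0, 0, -50, 0, 0, -1, 0, 0, 0, -65, 0, -15, -1, 0, 0, 0, -70, 0, -60, -1, 0, 0, 0, -100, 0, -105, -1, 0, 0, 0, -145, 0, -120, -1, 0, 0, 0, -190, 0, -130, -1, 0, 0, 0, -210, 0, -130, -1, 0, 0, 0, -210, 0, -130, -1]

```text
time: 11.0
tool_pos: [0.3793, 0.0664, 0.1407]
ee_rot: [3.141, -0.004, 0.246]
wrist_force: [0.6, -0.5, -1.1]
width: 0.0938
finger_force: 0.0
```

```bash
python3 look.py B
```

```text
tcp (np.float64(-287.7), np.float64(-7.1)) 0.1407002259737967
scene case x [-70.4  -2.7] y [-80.9  64.3]
 front by y [(-80, -4.4), (-70, -3.6), (-60, -3.5), (-50, -3.3), (-40, -3.2), (-30, -3.0), (-20, -4.6), (-10, -4.3), (0, -3.8), (10, -3.5), (20, -4.3), (30, -3.7), (40, -3.4), (50, -3.0), (60, -4.8)]
 rail near edge [(-110, -1.2), (-90, 0.7), (-30, 2.7), (-10, 3.3), (50, 3.2), (70, -0.9), (90, 0.1), (110, -1.5)]
top case x [-68.4  -1.6] y [-82.5  63. ]
 front by y [(-80, -2.9), (-70, -1.7), (-60, -2.3), (-50, -2.3), (-40, -2.1), (-30, -2.8), (-20, -2.3), (-10, -2.3), (0, -2.8), (10, -2.7), (20, -2.9), (30, -2.2), (40, -2.6), (50, -2.1), (60, -2.2)]
 rail near edge [(-110, 1.0), (-90, 0.1), (-70, 0.1), (-50, -0.4), (-30, -0.2), (-10, 0.7), (10, -0.3), (30, -0.3), (50, -0.6), (70, 0.1), (90, 1.4), (110, 1.5)]
```

View pics/sceneB.png

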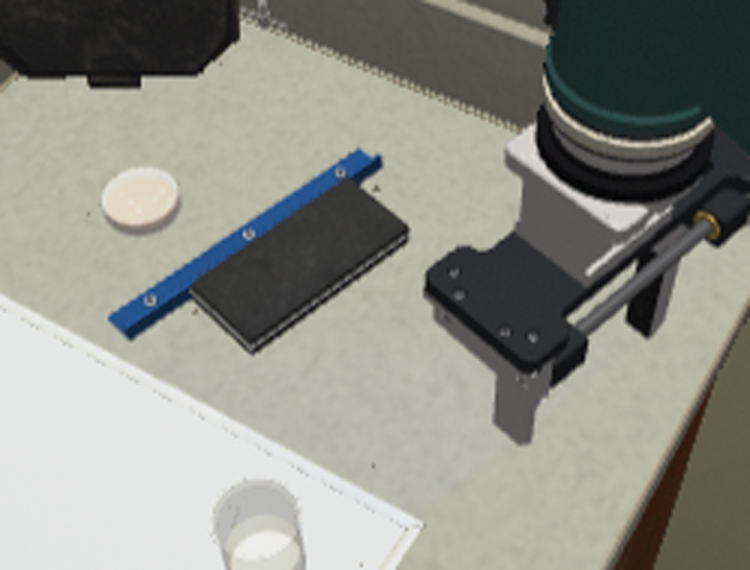

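View pics/topB.png

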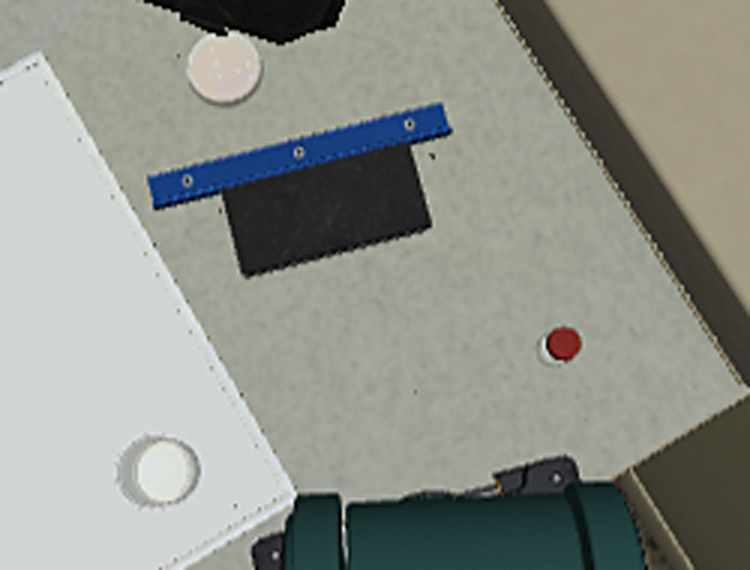

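Both views show the case flat against the rail with no gap. Its corners are at (190,290)–(350,180) in the scene crop and (222,195)–(410,145) in the top crop, and both ends lie within the rail. The beaker, vial and petri dish have not moved.

```bash
python3 -c "
from bench import robot
print(robot.close_job())"
```

```text
the job is handed in; nothing more can be done
None
```

The case was pushed over to fall flat towards the rail, then pushed flush against it with both ends inside the rail's length; the beaker, vial and petri dish look unmoved in the final pictures, and the job was handed in at about 11 s.

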